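Scan the stock label on a pull-out display slide

ROBOT

A 7-joint arm with a two-finger parallel gripper is mounted at the origin on the work surface. World frame = base frame: x ahead of the robot, y to its left, z up, the work surface at z = 0. Lengths are in m, angles in rad, forces in N, time in s.
With the tool pointing down it reaches from about 0.4 to 0.85 m from the base axis. Payload 10.4 kg.
Tool frame: the origin (TCP) lies at the very end of the fingers, on their centre line; the grasp point (between the pads) lies 19 mm behind it; z points along the fingers, y is the line along which they close (so a half turn about z gives the same grasp; the last joint's range is limited). The gripper opens to 87 mm and grips with 3 to 60 N. Pads are 19 mm wide; open, the fingers measure 117 mm over their backs; the gripper's body (75 mm by 190 mm) begins 51 mm behind the grasp point.
Start: joints at [1.213, 0.332, -0.065, 1.46, 0.022, 1.35, -0.088], TCP at [0.205, -0.59, 0.223] pointing down, gripper open.
Joint ranges: [-2.6, 2.6], [-0.5, 2.12], [-1.47, 1.34], [0.16, 2.42], [-1.27, 4.41], [0.06, 2.06], [-2.6, 2.6]. Speed limits (rad/s): [2.22, 2.22, 2.79, 2.79, 3.14, 3.14, 3.14].

INTERFACE

Orientations are given as a unit quaternion [x, y, z, w].
In Python, from bench import status, camera, order gives the robot as it stands.
- The arm moves only by the tool jog_arm, never from a script. Its argument "plan" is a list of rows, each a list of 7 numbers: the turn, a rotation vector about the tool's x, y, z in rad, then the shift along the tool's x, y, z in mm, then the opening, from -1 (shut) to 1 (fully open). A call has 1 to 12 rows; each row is the pose to reach, as a shift and turn from the pose commanded when the call began, along the tool's axes at that moment; what a row does not reach only later rows make up. A row lasts 1/10 s, in which the tool goes at most 50 mm and 8.59 degrees, less where a joint would pass 70% of its speed; a pose out of reach is approached as far as the arm can. A call with a gripper value outside its range is refused whole. The fingers move at their own pace and stop on an object; "squeeze" is the grip in N (left out, the last holds). Time passes only in rows, so rows that repeat a pose let the fingers close. It gives the time, the measured TCP pose, the force, the opening and the grip force at its end, in the units of the state.
- status.read_state(): the state, without advancing time (a new reading comes with each control period).
- camera(name): name is "scene" or "top"; returns a dict with "image" (420x560x3 uint8, red, green, blue), "z_map" (420x560 float32, m along the optical axis (not along the pixel's ray), 0 where there is no reading), "fx", "fy", "cx", "cy" (pixels), "k1" (the pictures are not rectified: a ray, as slopes to the right and down, at radius r is drawn at 1 + k1 r^2 times it, then the intrinsics apply), "world_from_camera" (4x4, takes a point from camera to world coordinates). Camera axes: x right, y down, z forward; pixel columns grow to the right and rows downward; lengths in m; the calibration is good to about 2 mm. A picture is of the moment at which its call begins.
- order.close_job(): hands the job in; it is judged then, once.
The state is a dict: "time": time; "joint_positions": joint angles; "joint_vel": joint speeds; "joint_torque": joint torques, N m; "ee_pos": TCP position; "eef_rot": TCP orientation; "ft_force": force on the tool from outside, world axes, zero at the start; "torque": the same for the moment, N m; "width": finger opening in m; "grip_force": force on a finger pad.
Only numpy, scipy, OpenCV 4.12 (cv2) and the standard library are available. Lean on these libraries where they do the work, as an engineer would, in place of code of your own. Each camera call takes 0.05 s, during which the arm holds its last target. There are 200 camera calls.

TASK

On the bookshop counter, pull the display stand's sprung stock slide fully out to its stop so that its barcode label comes into the open. Then take the scanner out of its cradle, set its sprung nose square on the middle of the sloping label and press gently, so that the nose gives only part of its way, holding it steady there for a good second, without pushing the slide back in. Finally put the scanner back in its cradle nose down as it was, leaving the slide drawn out and everything else on the counter where it is.

Things in the scene. Friction and masses are not known exactly. Their poses are not given: they have to be found in the camera images.
- stand: Wooden stand fixed to the counter: open-fronted hood 150 mm deep (x), 160 wide (y), 90 high; two books lie on it (top 128 mm, their front edge 40 mm behind the hood's front). Origin on the counter 60 mm in front of the middle of the hood's front, where the label lies (x, y) when the slide is out. x points into the hood; the slide is pulled along -x.
- slide (a joint): Plywood slide: 0 m = home in the hood, grows as pulled out, stop at 0.100 m. Friction of 5 N and a light spring (2 N at the stop) resist pulling (5 to 7 N in all); friction holds it wherever it is left, but a push towards the hood of over about 3 N moves it in again. Board 90 mm wide, its top 15 mm above the counter.
- fin (a point): Pull fin: upright plywood tab across the slide's front end, 10 mm thick (along the stand's x), 44 mm wide (y), top 67 mm above the counter. This point is the middle of its top edge, with the stand's axes. With the slide home it stands 75 mm in front of the hood: pinch it from above, one finger before and one behind it.
- label (a point): Barcode label 46 x 66 mm on a plywood plate 72 x 84 x 6 mm, held as a small easel on the slide; under the hood until the slide is pulled. Origin at the centre of its face, 45 mm above the counter; z is the outward normal, leaning 22 degrees from vertical towards the stand's -x; x points up the slope, y is level.
- scanner: Pistol-type scanner, 0.25 to 0.4 kg: black handle from x = -120 to -20 mm, 34 mm wide (y), z = 0 to 32 mm; white head 44 x 44 mm, z = -35 to 40 mm, its nose pointing along -z. Origin on the head's axis, level with the handle's underside. Balance point near x = -48 mm: pinch the handle there from above across its sides. In the cradle the handle is level, nose down.
- nose (a point): Centre of the face of the scanner's round rubber nose (26 mm across) when not pressed, 47 mm below the scanner's origin, scanner's axes. The nose is sprung: it gives up to 8 mm into the head, pushing back with 1.5 N at first touch, 3.5 N fully in, then it is solid. This point is fixed to the head: when pressed it lies up to 8 mm beyond the touched surface.
- seat (a point): Where the scanner's origin and axes are when it rests in the grey fixed cradle, 75 mm above the counter. Base plate 170 x 90 x 12 mm; a column 24 mm wide (fingers pass beside it), x = -118 to -30 mm, carries the handle at this height; at the butt end (x = -132 to -100 mm) side and end walls rise 16 mm above it, with 5 mm of play each side and 6 mm behind.
- card_box: plain cardboard box 64 x 50 x 45 mm (bystander), loose; origin under its centre
- toy_car: wooden toy car 85 mm long, 65 mm tall (bystander), loose; origin under its centre
- book_pair: two hardback books lying one on the other, 200 x 170 x 40 mm (bystander), loose; origin under its centre
- mug: ceramic mug, 80 mm wide, 95 mm tall (bystander), loose; origin under its centre
- pen_cup: steel pen cup, 74 mm wide, 100 mm tall (bystander), loose; origin under its centre
- sanitiser: clear bottle, 60 mm wide, 160 mm tall (bystander), loose; origin under its centre
- gift_box: gift box 120 x 90 x 70 mm (bystander), loose; origin under its centre
Things that resemble listed ones, but are neither listed nor needed, are in the scene too. What is shaped like the part that bears seat but turquoise or yellow is not meant.

How it is judged:
By the outcome, as a careful person would: the job done as asked, in the order asked, and still so for the second after the job is handed in, with the robot touching nothing.
It also fails if it takes over 72 s, if anything falls off the work surface, if the arm or the gripper's body presses on something with over 40 N, if the wrist force passes 120 N, or if a joint passes its speed limit or range.

## Working session

There is one attempt and no reset: what is moved stays moved. The work goes in short steps, Python scripts to look and compute and a tool call to move; the robot and the scene stay as the last step left them, time stands still between calls to the robot, and variables do not carry over. Pictures are saved under pics/ and viewed, at most 10 in all, crops included, and the job is handed in when it is done.

Besides the shell and the picture viewer there is one more tool, called in YAML: its name, and indented under it one key for each argument. jog_arm: Moves the arm, as the interface text tells. Its arguments: {"type":"object","properties":{"plan":{"type":"array"},"squeeze":{"type":"number"}},"required":["plan"]}

```bash
mkdir -p pics && cat > h.py <<'E'
import numpy as np, cv2
from bench import status, camera, order
from scipy.spatial.transform import Rotation as R
def cam(n):
    c=camera(n); np.savez(f'{n}.npz',**c); return c
def save(c,name,crop=None,s=1):
    im=c['image'][:,:,::-1]
    if crop: x0,y0,x1,y1=crop; im=im[y0:y1,x0:x1]
    cv2.imwrite(f'pics/{name}.png',cv2.resize(im,None,fx=s,fy=s,interpolation=cv2.INTER_CUBIC))
def slopes(c,uv):
    uv=np.atleast_2d(np.asarray(uv,float))
    d=np.stack([(uv[:,0]-c['cx'])/c['fx'],(uv[:,1]-c['cy'])/c['fy']],1); s=d.copy()
    for _ in range(20): s=d/(1+c['k1']*(s**2).sum(1,keepdims=True))
    return s
def plane(c,uv,z):
    T=c['world_from_camera']; s=slopes(c,uv); d=np.c_[s,np.ones(len(s))]@T[:3,:3].T; o=T[:3,3]
    return o+d*((z-o[2])/d[:,2])[:,None]
def cloud(c):
    h,w=c['z_map'].shape; u,v=np.meshgrid(np.arange(w),np.arange(h))
    s=slopes(c,np.c_[u.ravel(),v.ravel()]); z=c['z_map'].ravel()[:,None]
    T=c['world_from_camera']; P=np.c_[s*z,z]@T[:3,:3].T+T[:3,3]; P[z[:,0]==0]=np.nan
    return P.reshape(h,w,3)
E
python3 - <<'E'
from h import *
print(status.read_state())
for n in('scene','top'):
    c=cam(n); save(c,n+'0',None,1.4); print(n,c['fx'],c['k1'],c['world_from_camera'].round(3).tolist())
E
```

```text
{'time': 0.0, 'joint_positions': array([ 1.21341908,  0.33286552, -0.06470288,  1.46097718,  0.02161087,
        1.3498981 , -0.08850511]), 'joint_vel': array([-0.00120146, -0.00015236,  0.00037192, -0.00184118,  0.00080257,
       -0.00089171, -0.00011878]), 'joint_torque': array([-5.90779564e-04, -6.23251605e+01,  2.44263693e-02, -3.89908183e+01,
       -6.13830169e-02,  3.99024237e-02,  1.13415942e-04]), 'ee_pos': array([ 0.20520807, -0.58992382,  0.2217408 ]), 'eef_rot': array([ 9.86021133e-01,  1.66618720e-01, -1.59549927e-04, -7.08345290e-04]), 'ft_force': array([-0.09013743,  0.43249774, -0.41308365]), 'torque': array([-0.06662432, -0.01282458, -0.03434665]), 'grip_force': 0.0, 'width': 0.08730371112803699}
scene 420.26188823479333 -0.0894904598921291 [[0.895, 0.373, -0.245, 0.887], [0.446, -0.755, 0.481, -0.683], [-0.006, -0.54, -0.842, 1.31], [0.0, 0.0, 0.0, 1.0]]
top 453.98328089304715 -0.04948007672233609 [[0.015, -0.995, 0.096, 0.391], [-1.0, -0.015, 0.0, 0.015], [0.001, -0.096, -0.995, 1.628], [0.0, 0.0, 0.0, 1.0]]
```

View pics/scene0.png

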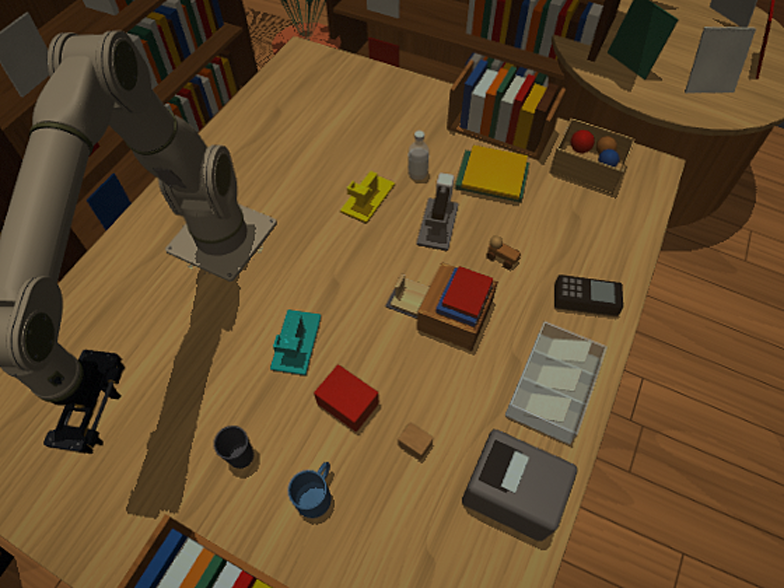

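View pics/top0.png

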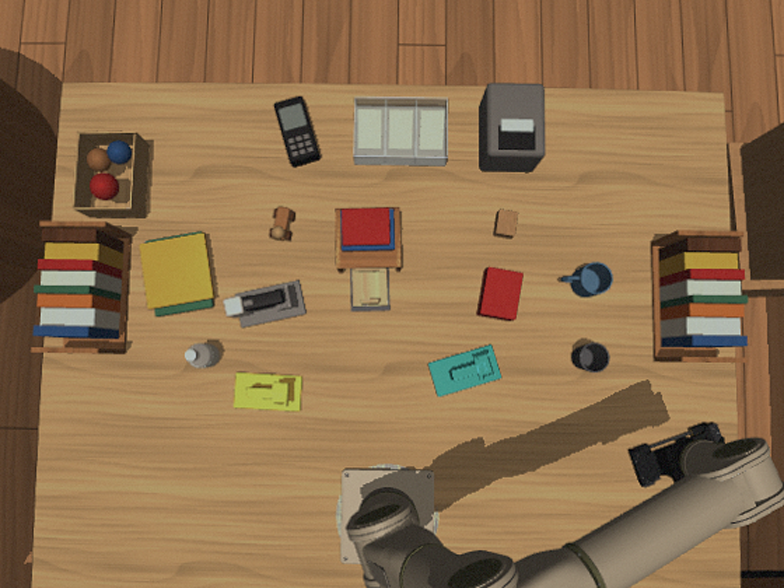

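Scene picture (scaled 1.4×): arm at left, the stand at (455,305), the scanner on the grey cradle at (440,210). Top picture: stand at (368,237) with the slide and fin at (370,290), scanner white head at (235,305), handle at (268,300).
Candidates in top px: scanner/cradle could be the grey cradle (265,303), turquoise (465,370), yellow (268,392) or the phone (297,130). I choose the grey one with the pistol scanner. Slide/stand could be the hood (368,237) or the tray (400,130). I choose the hood with red/blue books.

```bash
python3 - <<'E'
from h import *
c=dict(np.load('top.npz')); save(c,'topcrop',(150,130,310,245),5)
P=cloud(c)
np.set_printoptions(precision=3,suppress=True,linewidth=200)
# z along a few columns: slide & scanner
print('z col u=264',[(v,*P[v,264].round(3)) for v in range(160,228,3)])
print('z row v=214',[(u,*P[214,u].round(3)) for u in range(156,222,3)])
# high pts above table in slide region
def region(name,m):
    p=P[m]; print(name,len(p),p.mean(0)); 
    vv,uu=np.nonzero(m); w=p[:,:2].astype(np.float32); r=cv2.minAreaRect(w); print('  rect',r)
X,Y,Z=P[...,0],P[...,1],P[...,2]
uu,vv=np.meshgrid(np.arange(560),np.arange(420))
box=lambda a,b,c_,d:(uu>=a)&(uu<=c_)&(vv>=b)&(vv<=d)
s=box(245,190,285,228)
region('fin',s&(Z>.05)&(Z<.08))
region('board',s&(Z>.008)&(Z<.03))
region('hoodtop',box(230,140,300,195)&(Z>.083)&(Z<.098))
g=box(155,195,222,238)
region('scan',g&(Z>.09)); region('head',g&(Z>.111)); region('base',g&(Z>.006)&(Z<.03))
E
```

```text
z col u=264 [(160, np.float64(0.713), np.float64(0.054), np.float64(0.125)), (163, np.float64(0.702), np.float64(0.053), np.float64(0.125)), (166, np.float64(0.691), np.float64(0.053), np.float64(0.131)), (169, np.float64(0.682), np.float64(0.053), np.float64(0.123)), (172, np.float64(0.671), np.float64(0.053), np.float64(0.127)), (175, np.float64(0.663), np.float64(0.053), np.float64(0.118)), (178, np.float64(0.655), np.float64(0.053), np.float64(0.106)), (181, np.float64(0.646), np.float64(0.053), np.float64(0.096)), (184, np.float64(0.636), np.float64(0.053), np.float64(0.094)), (187, np.float64(0.626), np.float64(0.053), np.float64(0.089)), (190, np.float64(0.616), np.float64(0.053), np.float64(0.086)), (193, np.float64(0.614), np.float64(0.054), np.float64(0.028)), (196, np.float64(0.605), np.float64(0.054), np.float64(0.018)), (199, np.float64(0.595), np.float64(0.054), np.float64(0.013)), (202, np.float64(0.583), np.float64(0.054), np.float64(0.015)), (205, np.float64(0.573), np.float64(0.054), np.float64(0.012)), (208, np.float64(0.562), np.float64(0.053), np.float64(0.011)),
[... 1961 characters left out ...]
573 0.054 0.015]
  rect ((0.5552595257759094, 0.04282122105360031), (0.12541955709457397, 0.1311642974615097), 89.14131927490234)
hoodtop 801 [0.659 0.057 0.089]
  rect ((0.6875274777412415, 0.06015370786190033), (0.15156853199005127, 0.15994605422019958), 2.5446770191192627)
scan 494 [0.522 0.33  0.107]
  rect ((0.5257191061973572, 0.3249230682849884), (0.05476820468902588, 0.1528712809085846), 10.9176025390625)
head 125 [0.513 0.371 0.115]
  rect ((0.5220719575881958, 0.3351428508758545), (0.041635312139987946, 0.12734250724315643), 14.95490837097168)
base 658 [0.522 0.301 0.012]
  rect ((0.5283881425857544, 0.322738379240036), (0.1551184505224228, 0.23939554393291473), 0.8267624974250793)
```

View pics/topcrop.png

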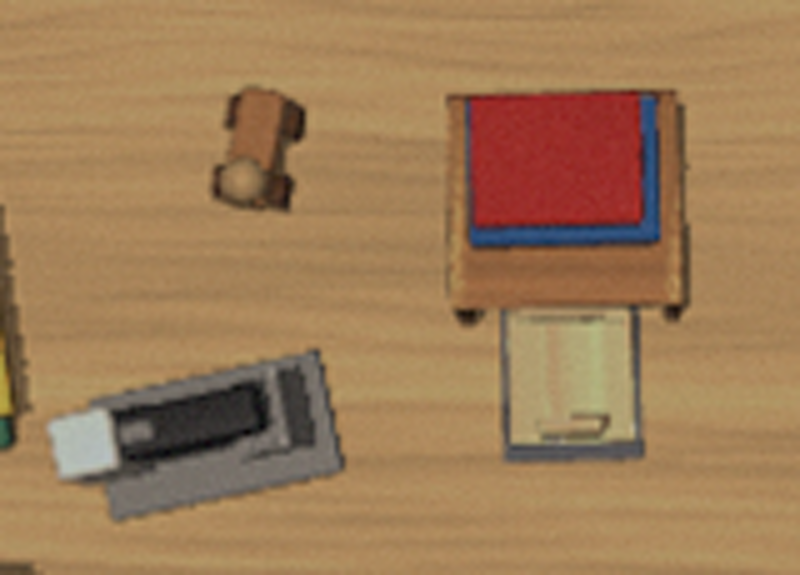

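```bash
cat > m.py <<'E'
from h import *
np.set_printoptions(precision=4,suppress=True,linewidth=200)
uu,vv=np.meshgrid(np.arange(560),np.arange(420))
box=lambda a,b,c_,d:(uu>=a)&(uu<=c_)&(vv>=b)&(vv<=d)
def rect(c,m,z):
    n,l,s,_=cv2.connectedComponentsWithStats(m.astype(np.uint8)); k=1+s[1:,4].argmax(); q=l==k
    v,u=np.nonzero(q); p=plane(c,np.c_[u,v],z)[:,:2]
    # moments: centroid & principal direction, plus hull rect
    r=cv2.minAreaRect((p*1000).astype(np.float32)); C=np.cov(p.T); w,V=np.linalg.eigh(C); a=np.degrees(np.arctan2(V[1,1],V[0,1]))
    return len(u),p.mean(0),'axis',a,'L',np.sqrt(12*w),'rect',np.round(r[0],1),np.round(r[1],1),round(r[2],2)
if __name__=='__main__':
    c=dict(np.load('top.npz'));P=cloud(c);Z=P[...,2]; hsv=cv2.cvtColor(c['image'],cv2.COLOR_RGB2HSV);V=hsv[...,2].astype(int);S=hsv[...,1]
    for n,m,z in [('hood',box(236,140,292,195)&(Z>.075),.09),('fin',box(248,206,282,222)&(Z>.05),.067),
      ('board',box(248,194,282,224)&(Z>.006)&(Z<.1),.015),
      ('head',box(155,205,176,232)&(Z>.06)&(V>110),.115),('handle',box(172,200,206,226)&(Z>.085),.107),
      ('base',box(160,196,222,238)&(S<60)&(Z>-.01),.012),('hull all',box(155,195,222,238)&(Z>.09),.108)]:
        print(n,*rect(c,m,z))
    # hood front edge: lowest row with Z>.06 per column
    e=[(u,max(v for v in range(170,200) if Z[v,u]>.06)+.5) for u in range(244,284)]
    p=plane(c,e,.09); f=np.polyfit(p[:,1],p[:,0],1); print('front x=',f,'ang',np.degrees(np.arctan(f[0])),np.std(p[:,0]-np.polyval(f,p[:,1])))
    for nm,lo,hi,z,rows in [('hood',228,300,.09,range(152,188)),('board',242,290,.015,range(197,218))]:
        th=.06 if nm=='hood' else .006
        A=[]
        for side in(0,1):
            q=[]
            for v in rows:
                u=np.nonzero(Z[v,lo:hi]>th)[0]+lo; q.append((u.min()-.5 if side==0 else u.max()+.5,v))
            p=plane(c,q,z); f=np.polyfit(p[:,0],p[:,1],1); A.append(f); print(nm,'side y=',np.polyval(f,[.5,.55,.6,.7]),'ang',-np.degrees(np.arctan(f[0])),np.std(p[:,1]-np.polyval(f,p[:,0])))
    v,u=np.nonzero(box(248,206,282,222)&(Z>.05)); print(u.min(),u.max(),v.min(),v.max())
    print((Z[208:222,252:280]*1000).round().astype(int))
E
python3 m.py
```

```text
hood 2012 [0.6863 0.0601] axis 90.55705336557403 L [0.1514 0.1598] rect [686.3  59.9] [151.8 159.9] 2.23
fin 36 [0.532  0.0534] axis 90.85126024738292 L [0.0099 0.0419] rect [532.   53.4] [ 6.9 38. ] 0.86
board 634 [0.5688 0.0544] axis 59.58141692563815 L [0.0894 0.0944] rect [565.6  53.5] [ 93.5 100.4] 0.86
head 157 [0.511  0.3772] axis 175.34027174389036 L [0.0417 0.0427] rect [509.9 376.7] [44.7 41.5] 13.51
handle 371 [0.5279 0.3061] axis 106.70899770855529 L [0.0394 0.1186] rect [529.1 305.4] [ 53.4 119.4] 9.51
base 1248 [0.5264 0.3171] axis 100.25544687332341 L [0.0853 0.1908] rect [524.2 323.3] [ 87.6 200.9] 13.03
hull all 476 [0.5216 0.3331] axis 104.19338237534298 L [0.0396 0.1453] rect [523.  330.2] [ 45.3 141.7] 14.96
front x= [-0.0331  0.613 ] ang -1.8965257209047799 0.001003799695393236
hood side y= [0.1282 0.1314 0.1345 0.1409] ang -3.650562812485314 0.0008693821715646787
hood side y= [-0.0244 -0.0232 -0.0219 -0.0194] ang -1.431331902707067 0.0008365195939154323
board side y= [0.0964 0.1076 0.1188 0.1412] ang -12.608886766601238 0.012569881593943072
board side y= [ 0.011
[... 7858 characters left out ...]
           0                    4                    0                   13                    0                    1 -9223372036854775808                    3                    2
                     9                    0                    5                    2                    5                    6                    4                    5                    5
                     6                    0                    7                    1                   -3                   -1                   -2                   -2                   -2
                     7]]m.py:30: RuntimeWarning: invalid value encountered in cast
  print((Z[208:222,252:280]*1000).round().astype(int))
```

Crop: white scanner head at (83,442), handle to (268,400), grey cradle under it; fin top at about (570,425) in front of the hood (front edge y≈303). The choice is confirmed.

```bash
cat >> h.py <<'E'
def Rdown(yaw): # tool down, tool y at azimuth yaw deg
    a=np.radians(yaw); y=np.array([np.cos(a),np.sin(a),0]); z=np.array([0,0,-1.]); return np.c_[np.cross(y,z),y,z]
def delta(p,M):
    s=status.read_state(); A=R.from_quat(s['eef_rot']).as_matrix()
    r=R.from_matrix(A.T@M).as_rotvec(); t=A.T@(np.asarray(p)-s['ee_pos'])*1000
    print('t',round(s['time'],2),'delta rot',r.round(3),'mm',t.round(1))
E
python3 - <<'E'
from h import *
delta([.533,.0537,.130],Rdown(2.2))
E
```

```text
t 0.1 delta rot [-1.000e-03 -1.000e-03 -1.274e+00] mm [ 521.1 -500.1   92.5]
```

jog_arm:
  plan:
    - [0, 0, -0.1, 36, -35, 0, 0.3]
    - [0, 0, -0.25, 72, -69, 0, 0.3]
    - [0, 0, -0.4, 108, -104, 0, 0.3]
    - [0, 0, -0.5, 144, -138, 0, 0.3]
    - [0, 0, -0.6, 180, -173, 0, 0.3]
    - [0, 0, -0.7, 216, -207, 0, 0.3]
    - [0, 0, -0.8, 252, -242, 0, 0.3]
    - [0, 0, -0.9, 288, -276, 0, 0.3]
    - [0, 0, -1.0, 324, -311, 20, 0.3]
    - [0, 0, -1.1, 360, -345, 30, 0.3]
    - [0, 0, -1.2, 396, -380, 40, 0.3]
    - [0, 0, -1.274, 432, -414, 50, 0.3]

```text
time: 1.3
ee_pos: [0.4749, -0.061, 0.1734]
eef_rot: [0.692, 0.722, -0.0, 0.0]
ft_force: [0.7, -0.7, -0.6]
width: 0.0566
grip_force: 0.0
```

```bash
python3 - <<'E'
from h import *
print(status.read_state()['width']);delta([.533,.0537,.130],Rdown(2.2))
E
```

```text
0.056626738956486566
t 1.3 delta rot [0.    0.    0.003] mm [112.2  62.9  43.4]
```

jog_arm:
  plan:
    - [0, 0, 0, 40, 22, 15, 0.3]
    - [0, 0, 0, 80, 45, 30, 0.3]
    - [0, 0, 0, 109, 60, 43, 0.3]
    - [0, 0, 0, 109, 60, 43, 0.3]
    - [0, 0, 0, 109, 60, 43, 0.3]

```text
time: 1.8
ee_pos: [0.5299, 0.049, 0.1301]
eef_rot: [0.693, 0.721, -0.0, -0.001]
ft_force: [-0.6, -0.3, 1.2]
width: 0.0565
grip_force: 0.0
```

```bash
python3 - <<'E'
from h import *
delta([.533,.0537,.042],Rdown(2.2))
E
```

```text
t 1.8 delta rot [-0.002 -0.     0.001] mm [ 4.5  3.4 88.1]
```

jog_arm:
  plan:
    - [0, 0, 0, 4, 3, 0, 0.3]
    - [0, 0, 0, 4, 3, 40, 0.3]
    - [0, 0, 0, 4, 3, 75, 0.3]
    - [0, 0, 0, 4, 3, 88, 0.3]
    - [0, 0, 0, 4, 3, 88, 0.3]
    - [0, 0, 0, 4, 3, 88, -1]
    - [0, 0, 0, 4, 3, 88, -1]
    - [0, 0, 0, 4, 3, 88, -1]
    - [0, 0, 0, 4, 3, 88, -1]
    - [0, 0, 0, 4, 3, 88, -1]
    - [0, 0, 0, 4, 3, 88, -1]
  squeeze: 30

```text
time: 2.9
ee_pos: [0.5333, 0.0525, 0.0429]
eef_rot: [0.694, 0.72, 0.0, 0.0]
ft_force: [0.7, 0.1, -0.3]
width: 0.0167
grip_force: 0.0
```

jog_arm:
  plan:
    - [0, 0, 0, 0, 0, 0, -1]
    - [0, 0, 0, 0, 0, 0, -1]
    - [0, 0, 0, 0, 0, 0, -1]
    - [0, 0, 0, 0, -4, 0, -1]
    - [0, 0, 0, 0, -18, 0, -1]
    - [0, 0, 0, 0, -33, 0, -1]
    - [0, 0, 0, 0, -48, 0, -1]
    - [0, 0, 0, 0, -63, 0, -1]
    - [0, 0, 0, 0, -78, 0, -1]
    - [0, 0, 0, 0, -90, 0, -1]
    - [0, 0, 0, 0, -98, 0, -1]
    - [0, 0, 0, 0, -98, 0, -1]

```text
time: 4.1
ee_pos: [0.4397, 0.0486, 0.0437]
eef_rot: [0.694, 0.72, 0.004, 0.003]
ft_force: [25.8, -0.3, -24.2]
width: 0.0098
grip_force: 30.1
```

jog_arm:
  plan:
    - [0, 0, 0, 0, 0, 0, -1]
    - [0, 0, 0, 0, 0, 0, -1]

```text
time: 4.3
ee_pos: [0.4397, 0.0486, 0.0436]
eef_rot: [0.694, 0.72, 0.004, 0.003]
ft_force: [24.0, -1.2, -21.0]
width: 0.0101
grip_force: 30.0
```

```bash
python3 - <<'E'
from h import *
c=cam('top'); save(c,'pull1',(200,140,330,250),6)
s=status.read_state();print(s['ee_pos'],s['ft_force'],s['torque'])
E
```

```text
[0.43969681 0.04859253 0.04363116] [ 23.93826286  -1.04602198 -20.73661167] [-0.32553391 -4.99624051  0.068275  ]
```

View pics/pull1.png

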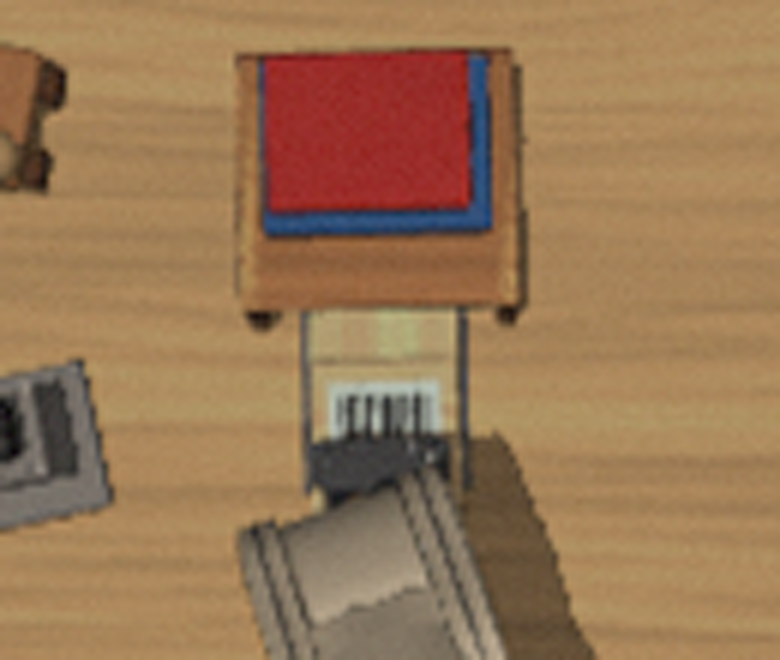

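Label visible at (385,408), gripper over the fin at (380,465); 24 N pull means the slide is on its stop. Ease off and release.

jog_arm:
  plan:
    - [0, 0, 0, 0, 1, 0, -1]
    - [0, 0, 0, 0, 2, 0, -1]
    - [0, 0, 0, 0, 2, 0, -1]
    - [0, 0, 0, 0, 2, 0, -1]

```text
time: 4.75
ee_pos: [0.4397, 0.0485, 0.0435]
eef_rot: [0.694, 0.72, 0.002, 0.002]
ft_force: [11.3, -1.8, -5.3]
width: 0.0098
grip_force: 30.0
```

jog_arm:
  plan:
    - [0, 0, 0, 0, 0, 0, 0.1]
    - [0, 0, 0, 0, 0, 0, 0.1]
    - [0, 0, 0, 0, 0, 0, 0.1]
    - [0, 0, 0, 0, 0, 0, 0.1]
    - [0, 0, 0, 0, 0, -40, 0.1]
    - [0, 0, 0, 0, 0, -90, 0.1]
    - [0, 0, 0, 40, 0, -130, 0.3]
    - [0, 0, 0, 80, 0, -160, 0.3]
    - [0, 0, 0, 130, 0, -160, 0.3]
    - [0, 0, 0, 180, 0, -160, 0.3]
    - [0, 0, 0, 220, 0, -160, 0.3]
    - [0, 0, 0, 220, 0, -160, 0.3]

```text
time: 5.95
ee_pos: [0.4264, 0.2752, 0.2029]
eef_rot: [0.69, 0.723, 0.001, -0.002]
ft_force: [-0.7, 0.6, -0.5]
width: 0.0561
grip_force: 0.0
```

```bash
python3 - <<'E'
from h import *
from m import *
s=status.read_state();print(s['ee_pos'],s['ft_force'])
c=cam('top'); save(c,'out',(150,140,310,260),5)
c0=dict(np.load('scene.npz'));d=cam('scene'); save(d,'outs',(230,100,370,240),5)
P=cloud(c);Z=P[...,2]
v,u=np.nonzero(box(245,215,290,260)&(Z>.055)); print(u.min(),u.max(),v.min(),v.max())
print('fin',*rect(c,box(245,232,290,260)&(Z>.055),.067))
E
```

```text
[0.4264 0.2752 0.2029] [-0.7257  0.65   -0.5455]
258 270 241 244
fin 38 [0.4373 0.0496] axis 97.24575214795807 L [0.0102 0.0444] rect [437.1  49.8] [ 9.7 41.8] 8.99
```

View pics/out.png

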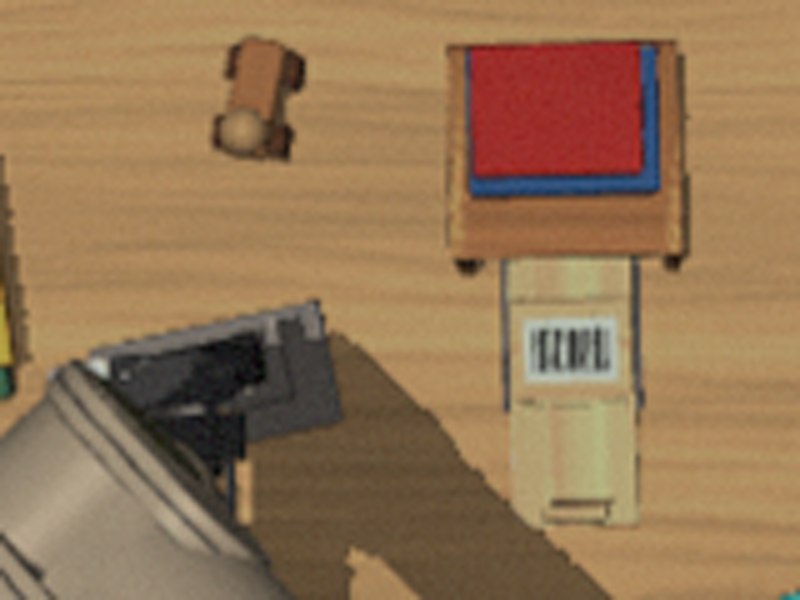

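View pics/outs.png

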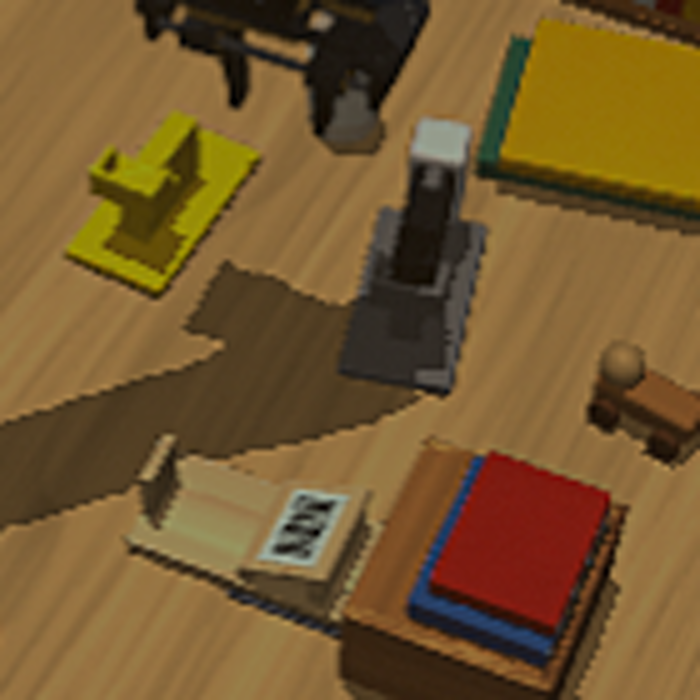

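Top crop: label at (570,350), fin at (580,510), slide out. Scene crop: label at (303,530), easel plate rising toward the hood; the scanner is untouched in the grey cradle at (420,220).

```bash
python3 - <<'E'
from h import *
from m import *
for n,b in(('top',(252,200,278,222)),('scene',(275,190,305,220))):
    c=dict(np.load(n+'.npz')); I=c['image'].astype(int)
    hsv=cv2.cvtColor(c['image'],cv2.COLOR_RGB2HSV); S=hsv[...,1]
    m=box(*b)&(S<70); m=cv2.morphologyEx(m.astype(np.uint8),cv2.MORPH_CLOSE,np.ones((7,7)))
    cs,_=cv2.findContours(m,cv2.RETR_EXTERNAL,cv2.CHAIN_APPROX_NONE); k=max(cs,key=cv2.contourArea)
    r=cv2.minAreaRect(k); M=cv2.moments(k); ce=(M['m10']/M['m00'],M['m01']/M['m00'])
    print(n,r,ce,cv2.contourArea(k),'world',plane(c,ce,.045))
    P=cloud(c); mm=np.zeros(m.shape,np.uint8); cv2.drawContours(mm,[k],-1,1,-1); mm=cv2.erode(mm,np.ones((3,3))); q=P[mm>0]; q=q[~np.isnan(q).any(1)]
    f=np.linalg.lstsq(np.c_[q[:,:2]-q[:,:2].mean(0),np.ones(len(q))],q[:,2],rcond=None)[0]; print(' depth mean',q.mean(0),'slope deg',np.degrees(np.arctan(np.hypot(*f[:2]))),'dir',np.degrees(np.arctan2(f[1],f[0])))
c=dict(np.load('scene.npz'));P=cloud(c);Z=P[...,2]
m=np.zeros(Z.shape,bool); m[:]=box(305,120,330,165)
w=m&(Z>.085); q=P[w]; print('scan pts',len(q),q.mean(0))
hsv=cv2.cvtColor(c['image'],cv2.COLOR_RGB2HSV);V=hsv[...,2].astype(int);S=hsv[...,1]
print('head',*rect(c,box(308,120,328,136)&(V>95)&(S<60)&(Z>.1),.115))
print('handle',*rect(c,box(305,132,326,165)&(Z>.095),.107))
E
```

```text
top ((265.81231689453125, 211.1215362548828), (20.967666625976562, 23.574758529663086), 86.8201675415039) (265.84284116331094, 209.54194630872485) 298.0 world [[0.5534 0.0461 0.045 ]]
 depth mean [0.5538 0.0465 0.0437] slope deg 19.72789331315089 dir 24.107145271558878
scene ((290.0, 205.00003051757812), (10.733125686645508, 18.782970428466797), 26.56505012512207) (290.19520547945206, 205.10616438356163) 146.0 world [[0.553  0.0534 0.045 ]]
 depth mean [0.5536 0.0526 0.0468] slope deg 24.426227434126282 dir -1.0777209307335005
scan pts 383 [0.5268 0.3185 0.1067]
head 87 [0.5135 0.3758] axis 107.7758159363075 L [0.0407 0.043 ] rect [513.4 376. ] [40.3 42.7] 13.63
handle 212 [0.5292 0.31  ] axis 102.73484197656508 L [0.0357 0.1156] rect [531.5 310.1] [ 42.8 115.2] 16.68
```

```bash
python3 - <<'E'
from h import *
delta([.5236,.3297,.150],Rdown(13.5))
E
```

```text
t 6.05 delta rot [-0.001 -0.    -0.195] mm [56.1 97.9 52.2]
```

jog_arm:
  plan:
    - [0, 0, -0.1, 20, 40, 15, 0.6]
    - [0, 0, -0.195, 45, 80, 35, 0.6]
    - [0, 0, -0.195, 56, 98, 52, 0.6]
    - [0, 0, -0.195, 56, 98, 52, 0.6]
    - [0, 0, -0.195, 56, 98, 52, 0.6]
    - [0, 0, -0.195, 56, 98, 52, 0.6]

```text
time: 6.65
ee_pos: [0.5248, 0.3274, 0.1517]
eef_rot: [0.62, 0.784, 0.0, 0.001]
ft_force: [-0.2, 1.0, 0.8]
width: 0.0697
grip_force: 0.0
```

```bash
python3 - <<'E'
from h import *
delta([.5236,.3297,.073],Rdown(13.5))
E
```

```text
t 6.65 delta rot [ 0.001  0.001 -0.003] mm [ 2.6 -0.7 78.7]
```

jog_arm:
  plan:
    - [0, 0, 0, 2.6, -0.7, 0, 0.6]
    - [0, 0, 0, 2.6, -0.7, 40, 0.6]
    - [0, 0, 0, 2.6, -0.7, 70, 0.6]
    - [0, 0, 0, 2.6, -0.7, 79, 0.6]
    - [0, 0, 0, 2.6, -0.7, 79, 0.6]
    - [0, 0, 0, 2.6, -0.7, 79, -1]
    - [0, 0, 0, 2.6, -0.7, 79, -1]
    - [0, 0, 0, 2.6, -0.7, 79, -1]
    - [0, 0, 0, 2.6, -0.7, 79, -1]
    - [0, 0, 0, 2.6, -0.7, 79, -1]
    - [0, 0, 0, 2.6, -0.7, 79, -1]
    - [0, 0, 0, 2.6, -0.7, 79, -1]
  squeeze: 40

```text
time: 7.85
ee_pos: [0.5238, 0.3309, 0.0721]
eef_rot: [0.62, 0.784, 0.0, 0.0]
ft_force: [0.5, 0.9, 3.1]
width: 0.0339
grip_force: 40.0
```

```bash
python3 - <<'E'
from h import *
s=status.read_state();print(s)
E
```

```text
{'time': 7.85, 'joint_positions': array([ 0.02007234,  0.60803398, -0.88239022,  1.60651123,  0.50060627,
        1.1674539 , -0.74247934]), 'joint_vel': array([-6.11799081e-05, -9.07130017e-04,  3.33110702e-04,  9.17603300e-04,
       -6.51966037e-04,  8.35969915e-04,  4.57462889e-04]), 'joint_torque': array([-3.43707260e-01, -6.08772326e+01, -1.64673543e+01, -3.09480822e+01,
       -2.93282038e-01,  4.87335201e-02, -8.58736457e-03]), 'ee_pos': array([0.52377623, 0.33088843, 0.07206928]), 'eef_rot': array([6.20156783e-01, 7.84477815e-01, 2.85241004e-04, 2.00366106e-04]), 'ft_force': array([0.50566022, 0.9382572 , 3.14650081]), 'torque': array([-0.09252989, -0.28635861,  0.01428372]), 'grip_force': 39.99770740047097, 'width': 0.0339095579542647}
```

```bash
cat >> h.py <<'E'
PG=np.array([.5238,.3309,.0721]); QG=[6.20156783e-01,7.84477815e-01,2.85e-04,2.0e-04]
NT=np.array([.0471,-.0009,.0441]) # nose in tool
def press(d,label=(.553,.0533,.045),ang=2.2,tilt=22.,nt=NT):
    a=np.radians(ang);t=np.radians(tilt); X=np.array([np.cos(a),np.sin(a),0]);x=np.array([-np.sin(a),np.cos(a),0])
    n=-np.sin(t)*X+np.array([0,0,np.cos(t)]); M=np.c_[x,np.cross(-n,x),-n]
    return np.asarray(label)+n*d-M@nt, M
E
python3 - <<'E'
from h import *
p,M=press(.09); print(p); delta(p,M)
E
```

```text
[0.5054442  0.00433835 0.1696725 ]
t 7.85 delta rot [-0.382 -0.037  0.192] mm [-313.5  -93.1  -97.7]
```

jog_arm:
  plan:
    - [0, 0, 0, 0, 0, -10, -1]
    - [0, 0, 0, 0, 0, -30, -1]
    - [0, 0, 0, 0, 0, -60, -1]
    - [0, 0, 0, 0, 0, -95, -1]
    - [0, 0, 0, 0, 0, -120, -1]
    - [0, 0, 0, 0, 0, -120, -1]
    - [0, 0, 0, 0, 0, -120, -1]
    - [0, 0, 0, 0, 0, -120, -1]

```text
time: 8.65
ee_pos: [0.5228, 0.3301, 0.1902]
eef_rot: [0.62, 0.785, -0.001, -0.0]
ft_force: [0.4, 0.3, -2.1]
width: 0.0337
grip_force: 40.0
```

```bash
python3 - <<'E'
from h import *
from m import *
s=status.read_state();print(s['ee_pos'],s['ft_force'],s['torque'],s['width'])
p,M=press(.09); print(p); delta(p,M)
c=cam('scene'); save(c,'lift',(270,60,390,180),5)
c=cam('top'); save(c,'liftt',(130,170,250,270),5)
E
```

```text
[0.5228 0.3301 0.1902] [ 0.3907  0.3258 -2.1145] [-0.0064 -0.0986 -0.0084] 0.03367328466530618
[0.5054 0.0043 0.1697]
t 8.65 delta rot [-0.385 -0.036  0.193] mm [-312.9  -92.1   21. ]
```

View pics/lift.png

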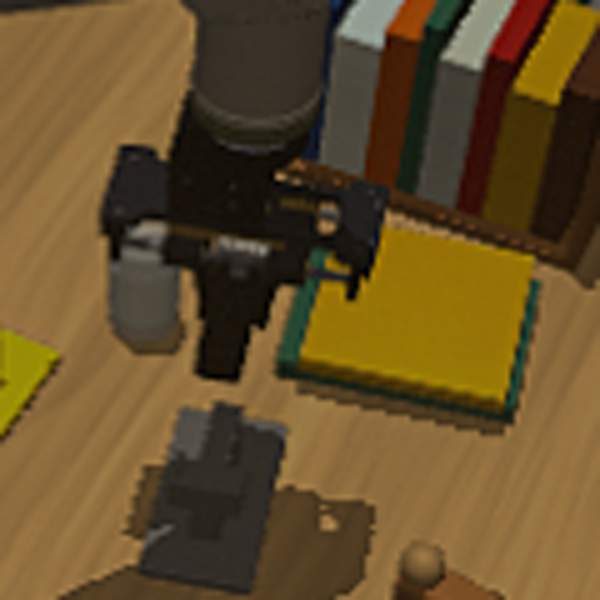

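Scanner held at (225,330), raised clear of the cradle at (215,490). Now carry it to 90 mm above the label.

jog_arm:
  plan:
    - [0, 0, 0, -30, -9, 0, -1]
    - [0, 0, 0.05, -70, -20, 0, -1]
    - [-0.05, 0, 0.1, -110, -32, 0, -1]
    - [-0.12, -0.01, 0.15, -150, -44, 0, -1]
    - [-0.2, -0.02, 0.19, -190, -56, 0, -1]
    - [-0.3, -0.03, 0.193, -230, -68, 5, -1]
    - [-0.385, -0.036, 0.193, -270, -80, 10, -1]
    - [-0.385, -0.036, 0.193, -300, -88, 15, -1]
    - [-0.385, -0.036, 0.193, -313, -92, 21, -1]
    - [-0.385, -0.036, 0.193, -313, -92, 21, -1]
    - [-0.385, -0.036, 0.193, -313, -92, 21, -1]
    - [-0.385, -0.036, 0.193, -313, -92, 21, -1]

```text
time: 9.95
ee_pos: [0.5063, 0.0064, 0.1708]
eef_rot: [0.68, 0.708, 0.139, 0.132]
ft_force: [0.4, -0.0, -2.6]
width: 0.034
grip_force: 40.0
```

```bash
python3 - <<'E'
from h import *
from m import *
s=status.read_state();print(s['ee_pos'],s['ft_force'],s['torque'],s['width'])
p,M=press(.09); delta(p,M)
p,M=press(.015); delta(p,M)
c=cam('scene'); save(c,'above',(220,100,360,240),5)
c=cam('top'); save(c,'abovet',(210,130,330,250),5)
E
```

```text
[0.5063 0.0064 0.1708] [ 0.4463 -0.0063 -2.5781] [-0.047   0.5693  0.0052] 0.03397026948214934
t 9.95 delta rot [ 0.002 -0.002  0.001] mm [-2.  -1.3  0.7]
t 9.95 delta rot [ 0.002 -0.002  0.001] mm [-2.2 -1.5 75.7]
```

View pics/above.png

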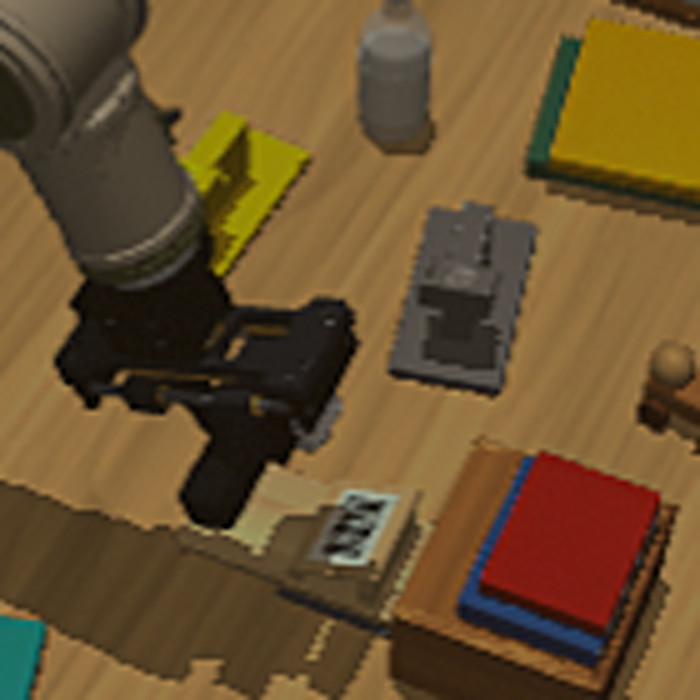

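Scene crop: gripper tilted over the label (355,525), head (white) at (320,425), cradle empty at (460,290). Approach to 15 mm.

jog_arm:
  plan:
    - [0.002, -0.002, 0.001, -2, -1.5, 15, -1]
    - [0.002, -0.002, 0.001, -2, -1.5, 40, -1]
    - [0.002, -0.002, 0.001, -2, -1.5, 60, -1]
    - [0.002, -0.002, 0.001, -2, -1.5, 71, -1]
    - [0.002, -0.002, 0.001, -2, -1.5, 76, -1]
    - [0.002, -0.002, 0.001, -2, -1.5, 76, -1]
    - [0.002, -0.002, 0.001, -2, -1.5, 76, -1]
    - [0.002, -0.002, 0.001, -2, -1.5, 76, -1]

```text
time: 10.85
ee_pos: [0.5338, 0.0042, 0.1006]
eef_rot: [0.681, 0.707, 0.138, 0.133]
ft_force: [0.0, 0.0, -2.7]
width: 0.0339
grip_force: 40.0
```

```bash
python3 - <<'E'
from h import *
from m import *
s=status.read_state();print(s['ee_pos'],s['ft_force'],s['torque'])
p,M=press(.015); delta(p,M)
p,M=press(.0); delta(p,M)
c=cam('scene'); save(c,'near',(240,140,340,240),6)
E
```

```text
[0.5338 0.0042 0.1006] [ 0.0401  0.04   -2.73  ] [-0.0377  0.5783  0.0458]
t 10.85 delta rot [ 0.001  0.001 -0.002] mm [ 1.3 -0.4  0.3]
t 10.85 delta rot [ 0.001  0.001 -0.002] mm [ 1.3 -0.4 15.3]
```

View pics/near.png

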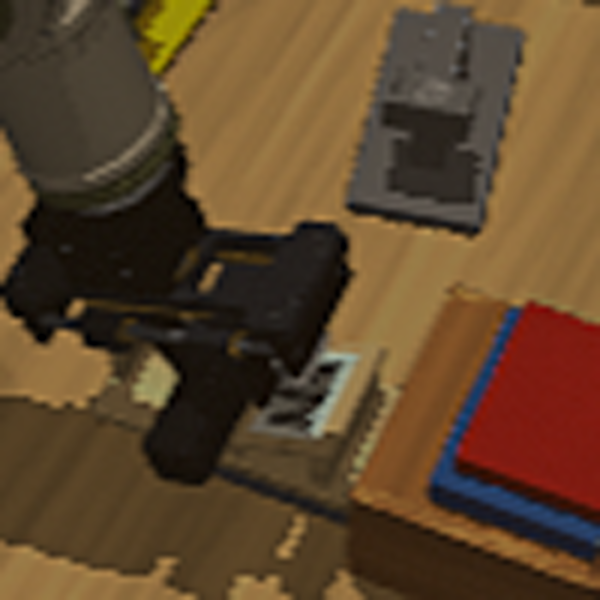

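Head close over the label at (300,390), finger at (190,440), slide still out. Creep in.

jog_arm:
  plan:
    - [0, 0, 0, 1.3, 0, 4, -1]
    - [0, 0, 0, 1.3, 0, 8, -1]
    - [0, 0, 0, 1.3, 0, 11, -1]
    - [0, 0, 0, 1.3, 0, 12, -1]
    - [0, 0, 0, 1.3, 0, 12, -1]
    - [0, 0, 0, 1.3, 0, 12, -1]

```text
time: 11.5
ee_pos: [0.5379, 0.0057, 0.0887]
eef_rot: [0.681, 0.707, 0.137, 0.132]
ft_force: [-0.5, -0.3, -3.3]
width: 0.0339
grip_force: 40.0
```

jog_arm:
  plan:
    - [0, 0, 0, 0, 0, 1, -1]
    - [0, 0, 0, 0, 0, 2, -1]
    - [0, 0, 0, 0, 0, 2, -1]

```text
time: 11.8
ee_pos: [0.5387, 0.0056, 0.0867]
eef_rot: [0.681, 0.707, 0.137, 0.132]
ft_force: [0.5, -0.0, -2.6]
width: 0.0339
grip_force: 40.0
```

jog_arm:
  plan:
    - [0, 0, 0, 0, 0, 1, -1]
    - [0, 0, 0, 0, 0, 2, -1]
    - [0, 0, 0, 0, 0, 2, -1]

```text
time: 12.1
ee_pos: [0.5395, 0.0056, 0.0849]
eef_rot: [0.681, 0.707, 0.137, 0.132]
ft_force: [-0.8, -1.3, -1.2]
width: 0.0336
grip_force: 40.0
```

jog_arm:
  plan:
    - [0, 0, 0, 0, 0, 1, -1]
    - [0, 0, 0, 0, 0, 1, -1]

```text
time: 12.3
ee_pos: [0.5399, 0.0056, 0.084]
eef_rot: [0.681, 0.707, 0.137, 0.132]
ft_force: [-0.2, -1.8, -1.2]
width: 0.034
grip_force: 40.0
```

```bash
python3 - <<'E'
from h import *
F=[];T=[]
for i in range(5):
    s=status.read_state(); F.append(s['ft_force']);T.append(s['torque'])
    if i<4: camera('scene')
print(np.mean(F,0),np.std(F,0),np.mean(T,0),s['time']); delta(*press(0))
E
```

```text
[-0.99646417 -1.24369777 -0.84257133] [0.56112349 0.39748049 0.40477438] [-0.17079777  0.58599792 -0.07353709] 12.5
t 12.5 delta rot [ 0.     0.001 -0.002] mm [ 0.   0.1 -2.2]
```

jog_arm:
  plan:
    - [0, 0, 0, 0, 0, 0.5, -1]
    - [0, 0, 0, 0, 0, 1, -1]
    - [0, 0, 0, 0, 0, 1.5, -1]
    - [0, 0, 0, 0, 0, 1.8, -1]
    - [0, 0, 0, 0, 0, 1.8, -1]
    - [0, 0, 0, 0, 0, 1.8, -1]
    - [0, 0, 0, 0, 0, 1.8, -1]
    - [0, 0, 0, 0, 0, 1.8, -1]
    - [0, 0, 0, 0, 0, 1.8, -1]
    - [0, 0, 0, 0, 0, 1.8, -1]
    - [0, 0, 0, 0, 0, 1.8, -1]
    - [0, 0, 0, 0, 0, 1.8, -1]

```text
time: 13.7
ee_pos: [0.5405, 0.0057, 0.0824]
eef_rot: [0.681, 0.707, 0.137, 0.132]
ft_force: [-0.1, -0.8, -0.4]
width: 0.0339
grip_force: 40.0
```

```bash
python3 - <<'E'
from h import *
from m import *
F=[]
for i in range(5):
    s=status.read_state(); F.append(s['ft_force'])
    c=camera('top')
print(np.mean(F,0),s['torque'],s['time']); delta(*press(0))
Z=cloud(c)[...,2]; print('fin',*rect(c,box(245,232,290,260)&(Z>.055)&(Z<.09),.067))
E
```

```text
[-0.4207 -1.3896 -0.3105] [-0.2805  0.4007 -0.08  ] 13.9
t 13.95 delta rot [ 0.     0.001 -0.002] mm [-0.   0.1 -4.1]Traceback (most recent call last):
  File "<stdin>", line 8, in <module>
  File "m.py", line 6, in rect
    n,l,s,_=cv2.connectedComponentsWithStats(m.astype(np.uint8)); k=1+s[1:,4].argmax(); q=l==k
                                                                      ~~~~~~~~~~~~~~^^
ValueError: attempt to get argmax of an empty sequence
```

jog_arm:
  plan:
    - [0, 0, 0, 0, 0, 0, -1]
    - [0, 0, 0, 0, 0, 0, -1]
    - [0, 0, 0, 0, 0, 0, -1]
    - [0, 0, 0, 0, 0, 0, -1]
    - [0, 0, 0, 0, 0, 0, -1]
    - [0, 0, 0, 0, 0, 0, -1]
    - [0, 0, 0, 0, 0, 0, -1]
    - [0, 0, 0, 0, 0, 0, -1]

```text
time: 14.75
ee_pos: [0.5405, 0.0057, 0.0824]
eef_rot: [0.681, 0.707, 0.137, 0.132]
ft_force: [0.2, -1.6, 0.5]
width: 0.0339
grip_force: 40.0
```

Held steady for about 2 s at ~2.5 N (≈4 mm). Retract along the normal.

jog_arm:
  plan:
    - [0, 0, 0, 0, 0, -2, -1]
    - [0, 0, 0, 0, 0, -6, -1]
    - [0, 0, 0, 0, 0, -20, -1]
    - [0, 0, 0, 0, 0, -50, -1]
    - [0, 0, 0, 0, 0, -90, -1]
    - [0, 0, 0, 0, 0, -105, -1]
    - [0, 0, 0, 0, 0, -105, -1]
    - [0, 0, 0, 0, 0, -105, -1]

```text
time: 15.55
ee_pos: [0.5009, 0.0043, 0.1791]
eef_rot: [0.681, 0.707, 0.137, 0.133]
ft_force: [0.5, 0.5, -3.4]
width: 0.0338
grip_force: 40.0
```

```bash
python3 - <<'E'
from h import *
s=status.read_state();print(s['ee_pos'],s['ft_force'],s['torque'])
delta(PG+[0,0,.11],R.from_quat(QG).as_matrix())
E
```

```text
[0.50090344 0.00429706 0.17912074] [ 0.54701085  0.47260161 -3.44973505] [-0.08272445  0.59163114  0.00240795]
t 15.55 delta rot [ 0.382  0.038 -0.194] mm [325.6  33.4  10.1]
```

jog_arm:
  plan:
    - [0.03, 0, 0, 30, 3, 0, -1]
    - [0.1, 0.01, -0.05, 70, 7, 0, -1]
    - [0.2, 0.02, -0.1, 110, 11, 2, -1]
    - [0.3, 0.03, -0.15, 150, 15, 4, -1]
    - [0.382, 0.038, -0.194, 190, 20, 5, -1]
    - [0.382, 0.038, -0.194, 230, 24, 7, -1]
    - [0.382, 0.038, -0.194, 270, 28, 8, -1]
    - [0.382, 0.038, -0.194, 305, 32, 10, -1]
    - [0.382, 0.038, -0.194, 325.6, 33.4, 10, -1]
    - [0.382, 0.038, -0.194, 325.6, 33.4, 10, -1]
    - [0.382, 0.038, -0.194, 325.6, 33.4, 10, -1]
    - [0.382, 0.038, -0.194, 325.6, 33.4, 10, -1]

```text
time: 16.75
ee_pos: [0.5244, 0.3297, 0.1818]
eef_rot: [0.621, 0.784, -0.0, -0.0]
ft_force: [0.2, -0.0, -2.3]
width: 0.0339
grip_force: 40.0
```

```bash
python3 - <<'E'
from h import *
delta(PG,R.from_quat(QG).as_matrix())
E
```

```text
t 16.75 delta rot [-0.001  0.    -0.002] mm [  1.3  -0.2 109.7]
```

jog_arm:
  plan:
    - [0, 0, 0, 1.3, 0, 20, -1]
    - [0, 0, 0, 1.3, 0, 50, -1]
    - [0, 0, 0, 1.3, 0, 75, -1]
    - [0, 0, 0, 1.3, 0, 85, -1]
    - [0, 0, 0, 1.3, 0, 85, -1]
    - [0, 0, 0, 1.3, 0, 85, -1]

```text
time: 17.35
ee_pos: [0.5245, 0.3322, 0.0991]
eef_rot: [0.621, 0.784, 0.001, 0.0]
ft_force: [0.3, -0.7, -2.4]
width: 0.0336
grip_force: 40.0
```

```bash
python3 - <<'E'
from h import *
delta(PG,R.from_quat(QG).as_matrix())
E
```

```text
t 17.35 delta rot [ 0.001 -0.001 -0.001] mm [-1.1 -1.  27. ]
```

jog_arm:
  plan:
    - [0, 0, 0, -1.1, -1, 8, -1]
    - [0, 0, 0, -1.1, -1, 16, -1]
    - [0, 0, 0, -1.1, -1, 22, -1]
    - [0, 0, 0, -1.1, -1, 25, -1]
    - [0, 0, 0, -1.1, -1, 26, -1]
    - [0, 0, 0, -1.1, -1, 26, -1]
    - [0, 0, 0, -1.1, -1, 26, -1]

```text
time: 18.05
ee_pos: [0.5232, 0.3311, 0.0721]
eef_rot: [0.62, 0.784, 0.001, 0.0]
ft_force: [-1.0, -0.1, -1.6]
width: 0.0334
grip_force: 40.0
```

```bash
python3 - <<'E'
from h import *
print(status.read_state()['ft_force'],status.read_state()['torque'])
delta(PG,R.from_quat(QG).as_matrix())
E
```

```text
[-1.00498051 -0.13242751 -1.64902179] [-0.05368746 -0.00289225 -0.02750078]
t 18.05 delta rot [ 0.    -0.001 -0.   ] mm [-0.3  0.5 -0. ]
```

jog_arm:
  plan:
    - [0, 0, 0, 0, 0.4, 0.5, -1]
    - [0, 0, 0, 0, 0.4, 0.5, -1]
    - [0, 0, 0, 0, 0.4, 0.5, -0.1]
    - [0, 0, 0, 0, 0.4, 0.5, 0.3]
    - [0, 0, 0, 0, 0.4, 0.5, 0.6]
    - [0, 0, 0, 0, 0.4, 0.5, 0.6]
    - [0, 0, 0, 0, 0.4, 0.5, 0.6]
    - [0, 0, 0, 0, 0.4, 0.5, 0.6]
    - [0, 0, 0, 0, 0.4, -30, 0.6]
    - [0, 0, 0, 0, 0.4, -80, 0.6]
    - [0, 0, 0, 0, 0.4, -130, 0.6]
    - [0, 0, 0, 0, 0.4, -160, 0.6]

```text
time: 19.25
ee_pos: [0.5237, 0.3319, 0.2361]
eef_rot: [0.62, 0.785, 0.002, 0.001]
ft_force: [-0.3, 0.2, -0.4]
width: 0.0692
grip_force: 0.0
```

jog_arm:
  plan:
    - [0, 0, 0, 0, -50, 0, 0.6]
    - [0, 0, 0, 0, -100, 0, 0.6]
    - [0, 0, 0, 0, -150, 0, 0.6]
    - [0, 0, 0, 0, -150, 0, 0.6]
    - [0, 0, 0, 0, -150, 0, 0.6]

```text
time: 19.75
ee_pos: [0.3776, 0.2954, 0.2324]
eef_rot: [0.621, 0.784, 0.001, 0.003]
ft_force: [0.4, -0.1, 0.5]
width: 0.0696
grip_force: 0.0
```

```bash
python3 - <<'E'
from h import *
from m import *
s=status.read_state();print(s['ee_pos'],s['ft_force'])
c=cam('scene'); hsv=cv2.cvtColor(c['image'],cv2.COLOR_RGB2HSV);V=hsv[...,2].astype(int);S=hsv[...,1];Z=cloud(c)[...,2]
print('head',*rect(c,box(308,120,328,136)&(V>95)&(S<60)&(Z>.1),.115))
print('handle',*rect(c,box(305,132,326,165)&(Z>.095),.107))
save(c,'end',(230,100,370,240),5)
c=cam('top');Z=cloud(c)[...,2]
print('fin',*rect(c,box(245,232,290,260)&(Z>.055)&(Z<.09),.067))
E
```

```text
[0.3776 0.2954 0.2324] [ 0.436  -0.107   0.4727]
head 88 [0.5123 0.3761] axis 117.77766066223984 L [0.0408 0.0426] rect [511.8 376.6] [41.1 42.7] 12.86
handle 215 [0.5275 0.3088] axis 101.78293334921908 L [0.0359 0.1168] rect [530.2 309.1] [ 42.1 117.3] 15.27
fin 37 [0.4374 0.0495] axis 97.18904365171606 L [0.0099 0.045 ] rect [437.3  49.9] [ 9.2 41.8] 8.98
```

View pics/end.png

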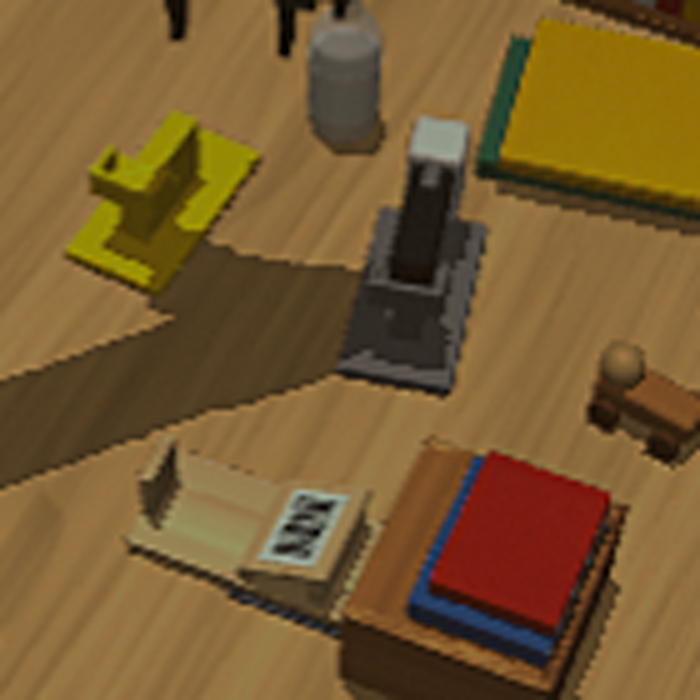

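The scanner sits back in the grey cradle at (420,220) as before. The slide is still out with its label at (303,530), and the fin has not moved (0.4374 vs 0.4373 m). The neighbours are unmoved.

```bash
python3 -c "
from bench import order; print(order.close_job())"
```

```text
the job is handed in; nothing more can be done
None
```

The job is handed in at about 20 s: the slide is out against its stop, the label was pressed at roughly 2.5 N (about 4 mm of the nose's 8 mm) for about 2 s, the scanner is back in its cradle, and everything else looked unmoved in the last picture.

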